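# Switch on the night-light and lay it in the tray row

### The arm

A 6-joint arm with a two-finger parallel gripper is mounted at the origin on the work surface. World frame = base frame: x ahead of the robot, y to its left, z up, the work surface at z = 0. Lengths are in mm, angles in rad, forces in N, time in s.
With the tool pointing down it reaches from about 275 to 825 mm from the base axis. Payload 4.9 kg.
Tool frame: the origin (TCP) lies between the finger pads; the fingertips stand 14 mm ahead of it and the grasp point (between the pads) lies 5 mm behind it; z points along the fingers, y is the line along which they close (so a half turn about z gives the same grasp; the last joint's range is limited). The gripper opens to 85 mm and grips with 20 to 120 N. Pads are 22 mm wide; open, the fingers measure 114 mm over their backs; the gripper's body (76 mm by 85 mm) begins 54 mm behind the grasp point. The pads swing forward as they close: fully open they stand 13 mm farther back than shut.
Start: joints at [1.125, 0.326, -0.193, 1.052, 0, 1.437], TCP at [168.719, 523.5, 245.281] pointing down, gripper open.
Joint ranges: [-2.65, 2.65], [-0.97, 1.79], [-1.3, 1.35], [-1.93, 2.1], [-1.47, 1.37], [-3.14, 3.14]. Speed limits (rad/s): [2.57, 2.57, 3.14, 3.14, 3.14, 3.14].

### API

Orientations are given as a rotation vector (axis times angle).
In Python, from rig import robot gives the robot as it stands.
- The arm moves only by the shell command python3 -m creep 'ROWS' [FORCE]. ROWS is JSON, a list of rows, each a list of 7 numbers: the shift along the tool's x, y, z in mm, then the turn, a rotation vector about the tool's x, y, z in degrees, then the opening, from 0 (shut) to 1 (fully open). In form: [[x, y, z, rx, ry, rz, gripper], ...]. A call has 1 to 8 rows; each row is the pose to reach, as a shift and turn from the pose commanded when the call began, along the tool's axes at that moment; what a row does not reach only later rows make up. A row lasts 1/10 s, in which the tool goes at most 50 mm and 8.59 degrees, less where a joint would pass 70% of its speed; a pose out of reach is approached as far as the arm can. A call with a gripper value outside its range is refused whole. The fingers move at their own pace and stop on an object; FORCE is the grip in N (left out, the last holds). Time passes only in rows, so rows that repeat a pose let the fingers close. It gives the time, the measured TCP pose, the force, the opening and the grip force at its end, in the units of the state.
- robot.state(): the state, without advancing time (a new reading comes with each control period).
- robot.read_camera(name): name is "scene" or "top" or "wrist"; returns a dict with "frame" (400x640x3 uint8, red, green, blue), "range_z" (400x640 float32, mm along the optical axis (not along the pixel's ray), 0 where there is no reading), "mtx" (3x3 intrinsics, pixels), "extrinsics" (4x4, takes a point from camera to world coordinates). Camera axes: x right, y down, z forward; pixel columns grow to the right and rows downward; lengths in mm; the calibration is good to about 2 mm. The wrist camera is an equidistant fisheye: a pixel r from the principal point sees the ray r / f radians off the axis. A picture is of the moment at which its call begins.
- robot.close_job(): hands the job in; it is judged then, once.
Trained networks look in a picture, given as the dict that the camera call returned (one of the last four; its "shot" number tells which), for a name from the list of things; names that differ only in an ending like _2 or _b are one class to them, and where a whole thing is asked for, a point or a joint stands for the part that bears it (a point fixed in the world has none). Each returns a list of dicts, best first, with "confidence" (0 to 1); they miss things now and then, are a little off and sometimes report something else, mostly with a low value. They report only what shows in the picture. A call takes as long as a camera call. They do not tell look-alikes from the thing itself.
- robot.silhouettes(target, picture): "pixels" (400x640 bool, what is visible of it) and "position" ([column, row] in pixels, amid what is visible of it).
The state is a dict: "t": time; "q": joint angles; "dq": joint speeds; "joint_torque": joint torques, N m; "ee_pos": TCP position; "ee_rot": TCP orientation; "wrist_force": force on the tool from outside, world axes, zero at the start; "ft_torque": the same for the moment, N m; "width": opening from 0.0 (shut) to 1.0 (fully open); "grip_force": force on a finger pad.
Only numpy, scipy, OpenCV 4.12 (cv2) and the standard library are available. Lean on these libraries where they do the work, as an engineer would, in place of code of your own. Each camera call takes 0.05 s, during which the arm holds its last target. There are 200 camera calls.

### The job

Get the night-light ready for the evening: take it out of its sloping stand, lay it flat on the changing mat with its switch facing up and let go, and slide the little orange switch fully on with a fingertip while it lies there. Then take it again by its switch half and lay it, switch up, flat in the empty middle place of the white tray, with its glow end between the two upright guards, centred and in line with the row, and let go. Do not disturb the teether, the hairbrush or the ball.

Things in the scene. Friction and masses are not known exactly. Their poses are not given: they have to be found in the camera images.
- light: night-light, a mint green bar 160 mm long (x) x 52 wide (y) x 32 thick (z), 0.28 to 0.47 kg, centre of mass near the middle; origin at the centre of its back face, z out of the front face, x towards the end with the white glow panel. It starts in the stand leaning back 45 degrees, front face up and outward, glow end high; the lower 74 mm is hidden in the pocket, the upper 86 mm is free
- slot (a point): centre of the floor of the switch slot in the light's front face, at x = -41, y = 0, z = 26 mm of the light, axes as the light's. The slot is 66 mm long (x), 32 mm wide (y) and 6 mm deep, black inside, with solid walls all round
- switch_top (a point): centre of the top of the orange switch block in the slot: 10 mm long (x of the light), 26 wide (y), 6 high, its top flush with the front face. Off, it is at x = -29 mm of the light, which leaves 40 mm of clear slot on its -x side for a fingertip; on, at x = -13 mm
- switch (a joint): travel of the switch along the light's +x (towards the glow end): 0 = off, 0.016 m = fully on, at its stop; starts within 3 mm of off, stays where it is left. Takes about 1 N to move; the loose light on the mat resists sliding with only about 2 to 5 N, so push slowly. When on, a yellow patch shows behind it
- stand: fixed wooden stand, 90 mm wide; origin on its underside below the foot of the slope (base from x = -55 to +95 mm). x points horizontally the way the light leans back: the slope rises 45 degrees along +x, up to 125 mm high. Above the pocket only a spine 22 mm wide lies behind the light, so fingers can straddle the light's 52 mm width there
- pocket (a point): foot of the pocket, where the lower rear edge of the light rests: at x = -5, z = 17.5 mm of the stand. Pocket walls: front cover 7 mm thick, 3 mm clear of the light's face, ending 74 mm up the slope; side cheeks 9.5 mm thick, 2.5 mm clear each side, ending 78 mm up. Draw the light 80 mm straight up the slope to free it
- mat: changing mat, fixed, 270 mm (x) x 250 mm (y), flat top 10 mm above the table, pale blue edge, white centre; origin at the centre of its underside, x away from the robot (within 9 degrees)
- tray: white tray, fixed, 190 mm (x) x 340 mm (y), rim 14 mm high, floor 6 mm thick, with three cork-coloured places side by side at y = -105, 0, +105 mm, each for a piece lying along x; origin at the centre of its underside, +x away from the robot (within 15 degrees). Pieces leave about 35 mm free beside the light in the near half of the middle place
- place (a point): centre of the empty middle place, on the tray floor (within 1 mm of 6 mm above the table); x runs along the place, away from the robot. Two white upright guards flank its far half: x = +15 to +85 mm, 64 mm apart (6 mm play each side of the light), 8 mm thick, tops 40 mm above the floor, so fingers fit beside the light only in the near half
- teether: beech teether, 130 mm long, 18 mm thick, loose, lying along x in one outer place of the tray
- brush: wooden baby hairbrush, 135 mm long, 40 mm wide, 28 mm high, loose, lying along x in the other outer place of the tray
- ball_center (a point): centre of a stray orange plastic ball, 60 mm across, resting on the table beyond the mat; rolls easily
- glow_end (a point): middle of the light's glow-end face, at x = +80, y = 0, z = 16 mm of the light; in the tray it must be the far end, between the guards' far ends
Not all that is in view belongs to the job. Of the things that look like the light, the smallest one is meant.

How it is judged:
By the outcome, as a careful person would: the job done as asked, in the order asked, and still so for the second after the job is handed in, with the robot touching nothing.
It also fails if it takes over 70 s, if anything falls off the work surface, if the arm or the gripper's body presses on something with over 40 N, if the wrist force passes 120 N, or if a joint passes its speed limit or range.

## Working session

There is one attempt and no reset: what is moved stays moved. The work goes in short steps, Python scripts to look and compute and a shell command to move; the robot and the scene stay as the last step left them, time stands still between calls to the robot, and variables do not carry over. Pictures are saved under pics/ and viewed, at most 10 in all, crops included, and the job is handed in when it is done.

```bash
ls; mkdir -p pics; cat > h.py <<'E'
import numpy as np, cv2
from scipy.spatial.transform import Rotation as R
from rig import robot
def cloud(p):
    "HxWx3 world points from a pinhole picture, nan where none"
    d=p["range_z"].astype(float); K=p["mtx"]; E=np.array(p["extrinsics"])
    v,u=np.mgrid[:d.shape[0],:d.shape[1]]
    P=np.dstack([(u-K[0][2])/K[0][0]*d,(v-K[1][2])/K[1][1]*d,d])
    W=P@E[:3,:3].T+E[:3,3]; W[d<=0]=np.nan
    return W
def save(p,n): cv2.imwrite("pics/"+n,p["frame"][:,:,::-1])
E
python3 - <<'E'
from h import *
np.set_printoptions(precision=1,suppress=True)
print(robot.state())
for c in ("scene","top"):
    p=robot.read_camera(c); save(p,c+"0.png"); W=cloud(p)
    print(c,np.array(p["extrinsics"])[:3,3])
    for t in ("light","stand","mat","tray","teether","brush","ball_center","switch_top"):
        for s in robot.silhouettes(t,p)[:3]:
            m=s["pixels"]; Q=W[m]; Q=Q[~np.isnan(Q[:,0])]
            print(t,round(s["confidence"],2),np.round(s["position"]),m.sum(),np.median(Q,0) if len(Q) else None, np.percentile(Q,[2,98],axis=0).ravel() if len(Q) else None)
E
```

```text
pics
{'t': 0.0, 'q': array([ 1.1,  0.3, -0.2,  1.1,  0. ,  1.4]), 'dq': array([-0., -0.,  0.,  0.,  0.,  0.]), 'joint_torque': array([ -0. , -44.3,  26.2,   0. ,  -0. ,   0. ]), 'ee_pos': array([168.5, 523. , 244.5]), 'ee_rot': array([-0.5, -3.1,  0. ]), 'wrist_force': array([0.3, 0.1, 0.4]), 'ft_torque': array([ 0., -0., -0.]), 'grip_force': 0.0, 'width': 0.996713282341782}
scene [1194.  -106.4  935.7]
light 0.78 [204. 172.] 1868 [ 320.1 -233.8   42.1] [ 247.5 -338.     5.2  380.8 -132.2   47.9]
light 0.77 [142. 318.] 3603 [ 748.6 -413.5   42.8] [ 701.9 -519.1    3.1  783.8 -305.7   47.2]
light 0.58 [207. 230.] 449 [ 615.1 -225.4  139.2] [ 534.  -254.1   70.3  631.3 -200.1  154. ]
stand 0.95 [218. 241.] 1176 [ 578.2 -221.9   12.5] [ 493.9 -272.     5.2  625.2 -187.3  118.5]
stand 0.38 [412. 191.] 5012 [538.5 354.8   7.4] [430.7 191.    2.8 638.3 522.   40. ]
mat 0.84 [304. 222.] 7095 [576.4  11.8  10.7] [ 431.4 -108.3    6.6  693.3  133.7   14.3]
tray 0.68 [411. 189.] 5260 [539.7 355.6   7.4] [429.  189.5   2.4 637.3 522.5  39.4]
teether 0.9 [449. 184.] 424 [561.7 459.6  20.9] [485.
[... 924 characters left out ...]
 [524.6 359.5   7. ] [429.5 193.2  -2.2 629.8 528.   37.5]
teether 0.82 [194. 207.] 319 [557.5 465.6  21.5] [483.6 428.9   8.  606.6 488.5  30.5]
brush 0.87 [257. 217.] 383 [518.3 257.   33.1] [441.8 232.8   5.1 566.7 275.2  41.9]
ball_center 0.78 [330. 140.] 241 [764.   -0.2  50.8] [742.1 -27.3  24.2 792.4  26.4  64. ]
ball_center 0.66 [223. 210.] 4999 [525.  364.1   7. ] [429.8 198.7  -1.7 629.9 528.   37.2]
ball_center 0.62 [327. 205.] 5783 [556.3  20.7  10. ] [428.3 -99.4   1.5 687.6 141.8  18.3]
switch_top 0.49 [393. 274.] 34 [ 322.5 -193.7   43.2] [ 309.6 -201.1   34.7  335.4 -184.    49.1]
switch_top 0.4 [444. 148.] 55 [ 742.4 -368.7   41.1] [ 724.9 -379.5   28.7  758.8 -361.8   49. ]
```

View pics/scene0.png

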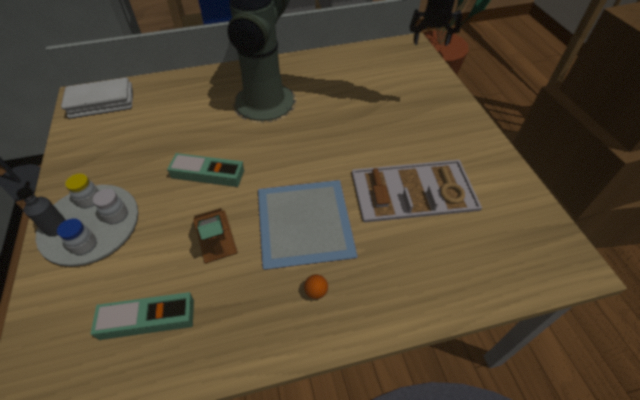

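View pics/top0.png

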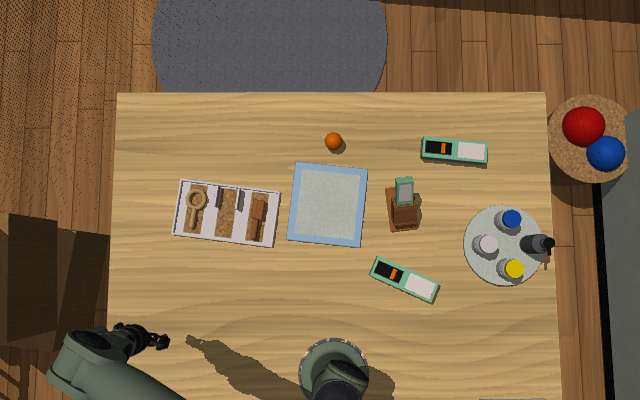

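The scene view shows the standing light at about (210,229), between two larger flat look-alikes at (205,170) and (143,317). The top view shows the stand at (404,205), the mat at (328,205), the tray at (227,213) with its empty middle place at (228,212), and the ball at (333,141). The light leans away from the robot.

```bash
cat >> h.py <<'E'
def fish(p):
    "world points from the wrist fisheye"
    d=p["range_z"].astype(float); K=np.array(p["mtx"]); E=np.array(p["extrinsics"])
    v,u=np.mgrid[:d.shape[0],:d.shape[1]]
    a=(u-K[0,2])/K[0,0]; b=(v-K[1,2])/K[1,1]; r=np.hypot(a,b)+1e-9
    P=np.dstack([a/r*np.tan(r)*d,b/r*np.tan(r)*d,d])
    W=P@E[:3,:3].T+E[:3,3]; W[(d<=0)|(r>1.4)]=np.nan
    return W
def rows(pos,Rt):
    "shift (mm) and turn (deg) in the present tool axes to reach TCP pos, Rt; turn is scipy Rotation"
    s=robot.state(); R0=R.from_rotvec(s["ee_rot"])
    return np.round(R0.inv().apply(np.array(pos)-s["ee_pos"]),1), np.round((R0.inv()*Rt).as_rotvec(degrees=True),1)
def toolR(yaw,lean=0):
    "tool for the light: x=-x_l, y=y_l, z=-z_l, light x at yaw (deg) and lifted by lean (deg)"
    L=R.from_euler("ZY",[yaw,-lean],degrees=True)
    return L*R.from_euler("y",180,degrees=True)
E
python3 - <<'E'
from h import *
np.set_printoptions(precision=2,suppress=True)
for c in ("scene","top"):
    p=robot.read_camera(c); W=cloud(p)
    def pts(t,f=lambda Q:Q[:,0]>-1e9):
        for s in robot.silhouettes(t,p):
            Q=W[s["pixels"]]; Q=Q[~np.isnan(Q[:,0])]
            if f(np.median(Q,0)[None])[0]: return Q
    for t in ("mat","tray"):
        Q=pts(t); Q=Q[(Q[:,2]<25)]
        print(c,t,cv2.minAreaRect(Q[:,:2].astype(np.float32)), np.median(Q[:,2]))
    Q=pts("tray"); G=Q[(Q[:,2]>35)&(abs(Q[:,1]-360)<50)]; print("guards",len(G),[ (g.mean(0),len(g)) for g in (G[G[:,1]>360],G[G[:,1]<=360]) if len(g)])
    Q=pts("light",lambda m:m[:,2]>70)
    if Q is None: print("none");continue
    for i in range(4):
        m=np.median(Q,0); U,S,V=np.linalg.svd(Q-m,full_matrices=False); n=V[2]*np.sign(V[2,2]); Q=Q[abs((Q-m)@n)<4]
    print(c,"light n",n,"mean",Q.mean(0),len(Q))
    e=np.cross(np.array([0,0,1]),n); e/=np.linalg.norm(e); up=np.cross(n,e)
    B=np.c_[Q@e,Q@up]; print("e",e,"up",up,cv2.minAreaRect(B.astype(np.float32)),np.percentile(B,[3,97],axis=0).ravel())
E
```

```text
scene mat ((558.8650512695312, 14.893943786621094), (249.2661590576172, 273.9591064453125), 83.76057434082031) 10.762155700498909
scene tray ((524.4899291992188, 361.45367431640625), (354.75677490234375, 210.95787048339844), 81.85701751708984) 7.198488619356226
guards 136 [(array([586.95, 384.83,  41.31]), 73), (array([574.91, 314.45,  41.42]), 63)]
scene light n [-0.59  0.    0.81] mean [ 598.09 -226.68  127.4 ] 97
e [-0.01 -1.    0.  ] up [ 0.81 -0.01  0.59] ((224.7928924560547, 532.2445068359375), (51.333736419677734, 117.80248260498047), 6.318869590759277) [195.57 480.37 248.31 589.05]Traceback (most recent call last):
  File "<stdin>", line 10, in <module>
TypeError: 'NoneType' object is not subscriptable
```

```bash
python3 - <<'E'
from h import *
print(rows([485,-225,260],toolR(0,45)), rows([420,100,280],toolR(0,20)))
E
```

```text
(array([-530.7, -615.4,  -14.8]), array([ -7. , -44.6, -16.9])) (array([-369.1, -326. ,  -34.7]), array([ -3.1, -19.8, -17.7]))
```

```bash
python3 -m creep '[[-37,-33,-4,0,-2,-2,1],[-74,-65,-8,-1,-4,-4,1],[-120,-105,-13,-1,-6,-6,1],[-165,-145,-17,-1,-9,-8,1],[-210,-185,-22,-2,-12,-10,1],[-255,-225,-26,-2,-15,-13,1],[-300,-265,-30,-3,-18,-15,1],[-335,-300,-34,-3,-20,-18,1]]'
python3 - <<'E'
from h import *
s=robot.state();print(s["t"],s["ee_pos"],rows([485,-225,260],toolR(0,45)))
E
```

```text
t: 2.05
ee_pos: [370.5, 179.3, 275.8]
ee_rot: [-0.013, 2.787, -0.003]
wrist_force: [0.5, 0.1, 0.2]
width: 1.004
grip_force: 0.0
2.05 [370.54061485 179.2849201  275.76523315] (array([ -98.2, -405.2,   54.8]), array([  0.1, -24.7,   0.5]))
```

```bash
python3 -m creep '[[-12,-45,7,0,-3,0,1],[-24,-93,14,0,-6,0,1],[-36,-140,20,0,-9,0,1],[-48,-188,27,0,-12,0,1],[-60,-236,34,0,-15,0,1],[-72,-284,40,0,-18,0,1],[-84,-332,47,0,-21,0,1],[-92,-378,54,0,-24,0,1]]'
python3 -m creep '[[0,-15,0,0,0,0,1],[0,-15,0,0,0,0,1],[0,-15,0,0,0,0,1]]'
python3 - <<'E'
from h import *
np.set_printoptions(precision=2,suppress=True)
s=robot.state();print(s["t"],s["ee_pos"],s["q"])
p=robot.read_camera("wrist"); save(p,"w1.png"); W=fish(p); np.save("w1.npy",W)
print(p["mtx"],p["extrinsics"])
for x in robot.silhouettes("light",p):
    Q=W[x["pixels"]]; Q=Q[~np.isnan(Q[:,0])]; print(x["confidence"],x["position"],x["pixels"].sum(),np.median(Q,0))
    if np.median(Q,0)[2]<70: continue
    for i in range(5):
        m=np.median(Q,0); U,S,V=np.linalg.svd(Q-m,full_matrices=False); n=V[2]*np.sign(V[2,2]); Q=Q[abs((Q-m)@n)<4]
    e=np.cross(n,[0,0,1]); e/=np.linalg.norm(e); up=np.cross(e,n); up*=np.sign(up[2])
    B=np.c_[Q@e,Q@up]
    print("n",n,"mean",Q.mean(0),len(Q),"e",e,"up",up,cv2.minAreaRect(B.astype(np.float32)),np.percentile(B,[1,99],axis=0).ravel())
E
```

```text
t: 2.85
ee_pos: [477.5, -199.8, 258.7]
ee_rot: [-0.007, 2.367, -0.005]
wrist_force: [-0.3, 0.7, 0.1]
width: 1.001
grip_force: 0.0
t: 3.15
ee_pos: [477.0, -210.7, 257.5]
ee_rot: [-0.007, 2.372, 0.0]
wrist_force: [0.2, 0.2, -0.1]
width: 1.002
grip_force: 0.0
3.15 [ 477.02 -210.72  257.46] [-0.87 -0.08 -0.92  0.17  0.56 -0.71]
[[309.71   0.   320.57]
 [  0.   309.71 200.55]
 [  0.     0.     1.  ]] [[  -0.01    0.51    0.86  340.33]
 [   1.      0.      0.   -211.97]
 [  -0.      0.86   -0.51  304.98]
 [   0.      0.      0.      1.  ]]
0.72 [201.1, 178.2] 5745 [ 712.78 -401.44   37.26]
0.56 [302.7, 164.6] 4701 [ 577.33 -226.12  122.3 ]
n [-0.7  -0.08  0.71] mean [ 577.45 -227.03  122.77] 4505 e [-0.12  0.99  0.  ] up [0.7  0.08 0.71] ((-294.6570129394531, 474.4607238769531), (53.221466064453125, 86.81856536865234), 0.5818496346473694) [-319.43  432.58 -268.8   516.41]
```

View pics/w1.png

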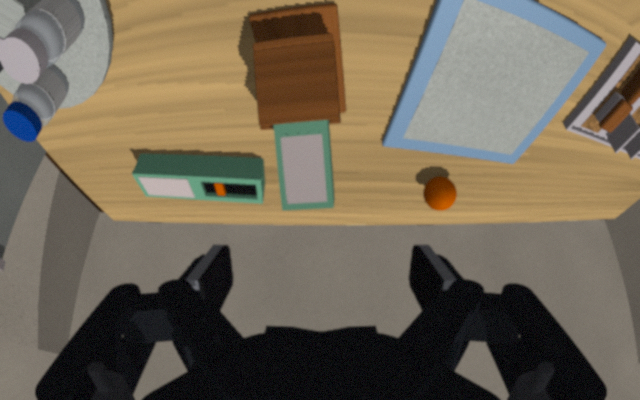

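Clear wrist view: the light's free upper half is at (303,165) and its size fits (87 x 53 mm, normal at 45°), with the flat decoy at (201,178). Next I work out the approach.

```bash
cat > tgt.py <<'E'
from h import *
W=np.load("w1.npy")
n=np.array([-.7,-.08,.71]); 
import json
E
python3 - <<'E'
from h import *
np.set_printoptions(precision=2,suppress=True)
p=robot.read_camera("wrist"); W=fish(p)
for x in robot.silhouettes("light",p):
    Q=W[x["pixels"]]; Q=Q[~np.isnan(Q[:,0])]
    if np.median(Q,0)[2]<70: continue
    for i in range(5):
        m=np.median(Q,0); V=np.linalg.svd(Q-m,full_matrices=False)[2]; n=V[2]*np.sign(V[2,2]); Q=Q[abs((Q-m)@n)<3]
    e=np.cross(n,[0,0,1]); e/=np.linalg.norm(e); e*=np.sign(e[1]); up=np.cross(e,n)
    r=cv2.minAreaRect(np.c_[Q@e,Q@up].astype(np.float32))
    yaw=np.degrees(np.arctan2(-e[0],e[1])); lean=np.degrees(np.arcsin(up[2]))
    C=e*r[0][0]+up*r[0][1]+n*np.median(Q@n)   # light x=37,z=32
    print(yaw,lean,r,C)
    b=C-37*up-32*n; foot=b-80*up; print("origin",b,"pocket foot",foot)
    np.savez("L.npz",o=b,up=up,n=n,e=e,yaw=yaw)
    T=toolR(yaw,45)
    for z in (90,17): print(z,rows(b+36*up+z*n,T), robot.state()["ee_pos"])
    break
E
rm tgt.py
```

```text
6.775148367487882 45.074631909456336 ((-294.2463684082031, 474.0411682128906), (86.57166290283203, 53.01392364501953), 89.71903228759766) [ 578.29 -227.61  123.55]
origin [ 574.84 -228.02   74.75] pocket foot [ 518.74 -234.69   18.11]
90 (array([ 23.2, -22.8, 108.8]), array([-4.6, -0.9, -4.4])) [ 477.5  -209.9   258.01]
17 (array([ 22.3, -16.9, 181.6]), array([-4.6, -0.9, -4.4])) [ 477.5  -209.9   258.01]
```

```bash
python3 -m creep '[[8,-8,36,-2,0,-2,1],[16,-16,72,-4,-1,-4,1],[23,-23,109,-4.6,-0.9,-4.4,1],[23,-23,109,-4.6,-0.9,-4.4,1],[23,-23,109,-4.6,-0.9,-4.4,1],[23,-23,109,-4.6,-0.9,-4.4,1]]' 30
python3 - <<'E'
from h import *
L=np.load("L.npz"); T=toolR(float(L["yaw"]),45)
print(robot.state()["ee_pos"],rows(L["o"]+36*L["up"]+17*L["n"],T))
E
```

```text
t: 3.95
ee_pos: [537.0, -234.0, 165.0]
ee_rot: [-0.139, 2.351, 0.056]
wrist_force: [0.2, 1.2, -0.2]
width: 0.997
grip_force: 0.0
[ 537.0157032  -234.00158814  165.01452466] (array([ 0.9,  1.6, 73.8]), array([-0.1,  0.1,  0. ]))
```

```bash
python3 -m creep '[[0,1,25,0,0,0,1],[1,2,50,0,0,0,1],[1,2,74,0,0,0,1],[1,2,74,0,0,0,1],[1,2,74,0,0,0,0.8]]' 60; python3 -m creep '[[0,0,0,0,0,0,0.4],[0,0,0,0,0,0,0.4],[0,0,0,0,0,0,0.4],[0,0,0,0,0,0,0.4],[0,0,0,0,0,0,0.4],[0,0,0,0,0,0,0.4],[0,0,0,0,0,0,0.4]]' 60
python3 - <<'E'
from h import *
L=np.load("L.npz"); T=toolR(float(L["yaw"]),45)
print(rows(L["o"]+36*L["up"]+17*L["n"],T))
E
```

```text
t: 4.45
ee_pos: [587.9, -226.5, 112.3]
ee_rot: [-0.138, 2.351, 0.056]
wrist_force: [0.2, 0.4, 0.5]
width: 0.859
grip_force: 0.0
t: 5.15
ee_pos: [587.7, -227.2, 112.5]
ee_rot: [-0.136, 2.35, 0.056]
wrist_force: [-6.9, 1.7, 8.7]
width: 0.602
grip_force: 61.1
(array([-0.2,  0.7,  0.6]), array([-0.1,  0.2, -0.1]))
```

```bash
python3 -m creep '[[-10,0,0,0,0,0,0.4],[-22,0,0,0,0,0,0.4],[-36,0,0,0,0,0,0.4],[-50,0,0,0,0,0,0.4],[-64,0,0,0,0,0,0.4],[-78,0,0,0,0,0,0.4],[-92,0,0,0,0,0,0.4],[-100,0,0,0,0,0,0.4]]' 60
python3 - <<'E'
from h import *
s=robot.state(); print(s["wrist_force"],s["q"])
# mat centre ~ (557,16), yaw of mat ~ -6; light flat, glow end away
yaw=-5; c=np.array([545,16]); 
d=np.array([np.cos(np.radians(yaw)),np.sin(np.radians(yaw))])
for z in (200,10+17+25,): print(z,rows([*(c+36*d),z],toolR(yaw,0)))
E
```

```text
t: 5.95
ee_pos: [657.3, -218.9, 181.8]
ee_rot: [-0.135, 2.354, 0.055]
wrist_force: [-5.3, -1.0, -0.9]
width: 0.596
grip_force: 61.8
[-5.31273406 -1.02432033 -0.88319108] [-0.63354991  0.34491139 -0.68189854 -0.08775893  0.50102174 -0.58125576]
200 (array([ 22.2, 239. , -47.9]), array([ 4.5, 44.8, 11. ]))
52 (array([126.7, 239.1,  56.9]), array([ 4.5, 44.8, 11. ]))
```

```bash
python3 -m creep '[[0,5,-15,0,0,0,0.4],[1,25,-35,0,3,1,0.4],[5,60,-48,1,9,2,0.4],[9,100,-48,1,16,4,0.4],[12,140,-48,2,23,6,0.4],[15,180,-48,3,30,8,0.4],[19,215,-48,4,37,9,0.4],[22,239,-48,4.5,44.8,11,0.4]]' 60
python3 -m creep '[[0,0,0,0,0,0,0.4],[0,0,0,0,0,0,0.4],[0,0,0,0,0,0,0.4]]' 60
python3 - <<'E'
from h import *
yaw=-5; c=np.array([545,16]); s=robot.state(); print(s["wrist_force"],s["q"],s["grip_force"])
d=np.array([np.cos(np.radians(yaw)),np.sin(np.radians(yaw))])
print(rows([*(c+36*d),52],toolR(yaw,0)))
p=robot.read_camera("wrist"); save(p,"w2.png"); W=fish(p)
for x in robot.silhouettes("light",p)[:2]:
    Q=W[x["pixels"]]; Q=Q[~np.isnan(Q[:,0])];print(x["confidence"],x["position"],np.median(Q,0),np.percentile(Q,[2,98],axis=0))
    Q=Q[abs(Q[:,2]-np.median(Q[:,2]))<12]; m=Q.mean(0);print(np.linalg.svd(Q-m,full_matrices=False)[2])
E
```

```text
t: 6.75
ee_pos: [580.7, 16.1, 201.3]
ee_rot: [-0.133, -3.138, -0.002]
wrist_force: [0.8, -0.0, -3.9]
width: 0.6
grip_force: 63.8
t: 7.05
ee_pos: [581.2, 12.4, 199.6]
ee_rot: [0.136, 3.136, 0.002]
wrist_force: [-0.2, -1.0, -3.2]
width: 0.602
grip_force: 63.9
[-0.22685008 -0.98862695 -3.18647508] [-0.1061813   0.41427453 -0.18278071  0.97085856  0.00117914 -0.01939983] 63.85995715856552
(array([  0.8,   0.3, 147.6]), array([0.1, 0.2, 0. ]))
0.95 [115.5, 8.4] [ 355.7062855  -192.68137483   42.79815132] [[ 295.65581073 -332.54804392    5.20044371]
 [ 382.76507071 -136.78134208   45.66873452]]
[[ 0.38654401  0.92213098 -0.01606824]
 [-0.91853024  0.38335016 -0.09666878]
 [-0.08298152  0.0521259   0.9951869 ]]
0.64 [67.4, 304.9] [ 720.31110634 -392.66219415   40.58946572] [[ 694.61313133 -508.44165721    5.09668539]
 [ 768.90105699 -300.87095158   45.44729955]]
[[ 0.03557677  0.99894919 -0.02889296]
 [ 0.99879292 -0.0345617   0.03490269]
 [-0.03386743  0.03009981  0.99897297]]
```

View pics/w2.png

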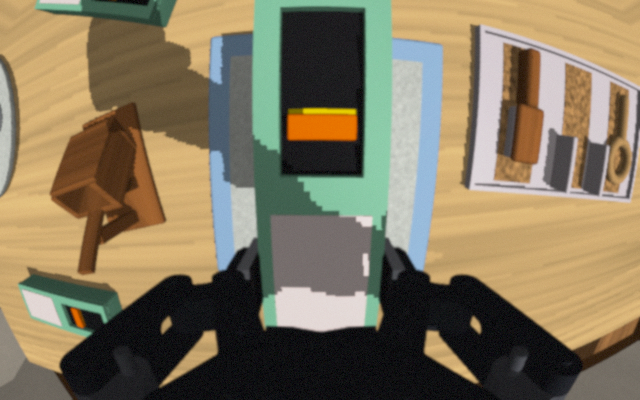

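```bash
python3 - <<'E'
from h import *
np.set_printoptions(precision=2,suppress=True)
p=robot.read_camera("wrist"); W=fish(p); F=p["frame"].astype(int)
m=(F[:,:,1]>F[:,:,0]+25)&(abs(W[:,:,1]-14)<40)&(W[:,:,2]>150)&(W[:,:,0]<640)
Q=W[m]; print(len(Q))
for i in range(4):
    c=np.median(Q,0);V=np.linalg.svd(Q-c,full_matrices=False)[2];n=V[2]*np.sign(V[2,2]);Q=Q[abs((Q-c)@n)<3]
print(c,n,len(Q),cv2.minAreaRect(Q[:,:2].astype(np.float32)))
o=(W[:,:,2]>150)&(abs(W[:,:,1]-14)<40)&(F[:,:,0]>180)&(F[:,:,2]<60)&(F[:,:,1]<130); print("switch",np.median(W[o],0),o.sum())
E
```

```text
18135
[526.39  16.83 213.76] [-0. -0.  1.] 17783 ((536.9188232421875, 15.552976608276367), (52.71810531616211, 140.71060180664062), 84.56024932861328)
switch [518.    17.59 213.73] 1663
```

```bash
python3 -m creep '[[0,0,35,0,0,0,0.4],[0,0,75,0,0,0,0.4],[0,0,115,0,0,0,0.4],[0,0,145,0,0,0,0.4],[0,0,162,0,0,0,0.4],[0,0,168,0,0,0,0.4],[0,0,170,0,0,0,0.4],[0,0,170,0,0,0,0.4]]' 60; python3 -m creep '[[0,0,1,0,0,0,0.4],[0,0,1,0,0,0,0.4]]' 
```

```text
t: 8.0
ee_pos: [582.3, 12.8, 30.7]
ee_rot: [0.136, 3.135, 0.001]
wrist_force: [-0.3, 0.3, -2.6]
width: 0.595
grip_force: 63.7
t: 8.2
ee_pos: [582.3, 13.1, 29.7]
ee_rot: [0.135, 3.135, 0.001]
wrist_force: [0.3, 1.0, -2.5]
width: 0.596
grip_force: 63.7
```

Not yet in contact; 2 mm more in small steps.

```bash
python3 -m creep '[[0,0,1,0,0,0,0.4],[0,0,1,0,0,0,0.4]]'; python3 -m creep '[[0,0,1,0,0,0,0.4],[0,0,1,0,0,0,0.4]]' 
```

```text
t: 8.4
ee_pos: [582.2, 13.2, 28.7]
ee_rot: [0.135, 3.136, 0.001]
wrist_force: [-0.9, 1.4, 4.2]
width: 0.595
grip_force: 64.7
t: 8.6
ee_pos: [582.3, 13.2, 28.7]
ee_rot: [0.135, 3.136, 0.0]
wrist_force: [-3.8, 1.3, 12.6]
width: 0.598
grip_force: 65.6
```

```bash
python3 -m creep '[[0,0,0,0,0,0,0.75],[0,0,0,0,0,0,0.8],[0,0,0,0,0,0,0.85],[0,0,-15,0,0,0,0.85],[0,0,-50,0,0,0,0.8],[0,0,-90,0,0,0,0.8],[20,0,-110,0,0,0,0.6],[20,0,-110,0,0,0,0.2]]' 30
cat > look.py <<'E'
from h import *
import sys
np.set_printoptions(precision=1,suppress=True)
def light(name=None,zmin=30,zmax=60,c=(545,16),rad=130,cam="wrist"):
    "pose of the light lying flat, from its mint face; and of the switch"
    p=robot.read_camera(cam); W=fish(p) if cam=="wrist" else cloud(p); F=p["frame"].astype(int)
    if name: save(p,name)
    near=(np.hypot(W[:,:,0]-c[0],W[:,:,1]-c[1])<rad)&(W[:,:,2]>zmin)&(W[:,:,2]<zmax)
    m=near&(F[:,:,1]>F[:,:,0]+20)&(F[:,:,1]>60)
    m=cv2.morphologyEx(m.astype(np.uint8),cv2.MORPH_OPEN,np.ones((3,3)))>0
    Q=W[m]; zf=np.median(Q[:,2]); Q=Q[abs(Q[:,2]-zf)<4]
    r=cv2.minAreaRect(Q[:,:2].astype(np.float32)); b=cv2.boxPoints(r)
    e=[b[1]-b[0],b[2]-b[1]]; e=max(e,key=np.linalg.norm); e=e*np.sign(e[0]); yaw=np.degrees(np.arctan2(e[1],e[0]))
    o=near&(F[:,:,0]>120)&(F[:,:,2]<60)&(F[:,:,1]<0.65*F[:,:,0])
    S=np.median(W[o],0) if o.sum() else None
    d=e/np.linalg.norm(e); C=np.array(r[0])
    print("centre",C,"size",np.array(r[1]),"yaw",yaw,"face z",zf,"switch along x",None if S is None else ((S[:2]-C)@d,S,o.sum()))
    return C,yaw,zf,S,W,F
E
python3 - <<'E'
from look import *
print(robot.state()["ee_pos"]); light("w3.png")
E
```

```text
t: 9.4
ee_pos: [561.7, 14.9, 139.4]
ee_rot: [0.135, 3.134, 0.001]
wrist_force: [0.1, -0.5, -0.7]
width: 0.471
grip_force: 0.0
[561.7  14.9 139.4]
centre [546.9  15.7] size [ 52.6 161. ] yaw -5.1533365 face z 42.44542484343532 switch along x (np.float64(-27.94620548355234), array([519.6,  23.9,  42.4]), np.int64(292))
```

View pics/w3.png

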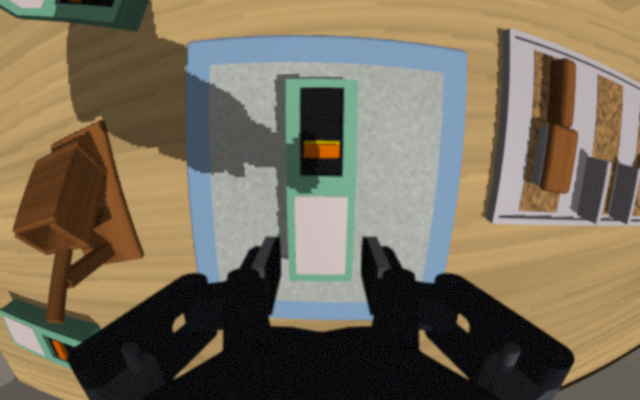

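```bash
python3 - <<'E'
from h import *
yaw=-5.15; C=np.array([546.9,15.5]); d=np.array([np.cos(np.radians(yaw)),np.sin(np.radians(yaw))])
for z in (75,52): print(rows([*(C-54*d),z],toolR(yaw)*R.from_euler("z",90,degrees=True)), rows([*(C-54*d),z],toolR(yaw)*R.from_euler("z",-90,degrees=True)))
E
```

```text
(array([69.1, -0.5, 62.5]), array([ 0.2,  0.1, 90.2])) (array([69.1, -0.5, 62.5]), array([ -0.1,   0.2, -89.8]))
(array([69.2, -0.5, 85.5]), array([ 0.2,  0.1, 90.2])) (array([69.2, -0.5, 85.5]), array([ -0.1,   0.2, -89.8]))
```

```bash
python3 -m creep '[[10,0,5,0,0,8,0],[20,0,10,0,0,16,0],[30,0,15,0,0,24,0],[40,0,20,0,0,32,0],[50,0,25,0,0,40,0],[60,0,30,0,0,48,0],[69,-0.5,35,0,0,56,0],[69,-0.5,40,0.1,0,64,0]]' 30
python3 -m creep '[[0,0,6,0,0,8,0],[0,0,12,0,0,16,0],[0,0,18,0,0,24,0],[0,0,23,0,0,26,0],[0,0,23,0,0,26,0],[0,0,23,0,0,26,0]]' 30
python3 - <<'E'
from look import *
yaw=-5.15; C=np.array([546.9,15.5]); d=np.array([np.cos(np.radians(yaw)),np.sin(np.radians(yaw))])
print(rows([*(C-54*d),52],toolR(yaw)*R.from_euler("z",90,degrees=True)), robot.state()["width"],robot.state()["q"])
light("w4.png")
E
```

```text
t: 10.25
ee_pos: [490.7, 20.5, 94.6]
ee_rot: [-1.784, -2.583, 0.003]
wrist_force: [0.0, 0.4, -0.9]
width: 0.003
grip_force: 0.0
t: 10.85
ee_pos: [492.3, 20.3, 72.5]
ee_rot: [-2.313, -2.124, 0.002]
wrist_force: [-0.3, -0.5, 0.8]
width: -0.001
grip_force: 0.0
(array([ 0.1,  0.9, 20.5]), array([-0.1,  0. ,  0.3])) -0.001038864596766879 [-0.1  0.4 -0.6  0.6 -0.   1.5]
centre [546.8  15.8] size [ 53.3 161.4] yaw -5.3476562 face z 42.3116831558055 switch along x (np.float64(-27.612284141234976), array([519.4,  19.4,  42.4]), np.int64(739))
```

View pics/w4.png

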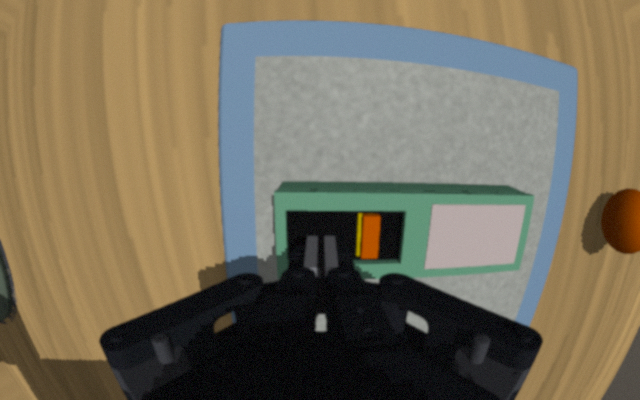

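The view shows the closed fingertips at (322,240), over the clear part of the slot. The switch is to their right at (368,236). I lower now.

```bash
python3 -m creep '[[0,0.5,6,0,0,0,0],[0,0.5,12,0,0,0,0],[0,0.5,16,0,0,0,0],[0,0.5,19,0,0,0,0],[0,0.5,20.5,0,0,0,0],[0,0.5,20.5,0,0,0,0]]'
python3 -m creep '[[0,2,0,0,0,0,0],[0,4,0,0,0,0,0],[0,6,0,0,0,0,0],[0,8,0,0,0,0,0],[0,9,0,0,0,0,0],[0,9,0,0,0,0,0]]'
python3 - <<'E'
from look import *
light(); print(robot.state()["wrist_force"])
E
```

```text
t: 11.5
ee_pos: [493.0, 20.3, 52.8]
ee_rot: [2.315, 2.124, -0.001]
wrist_force: [0.8, 0.1, 0.5]
width: -0.003
grip_force: 0.0
t: 12.1
ee_pos: [502.4, 19.4, 53.1]
ee_rot: [2.314, 2.123, -0.0]
wrist_force: [-0.7, -0.3, -0.4]
width: -0.001
grip_force: 0.0
centre [546.7  16.1] size [ 53.  161.1] yaw -5.585062 face z 42.315239693870865 switch along x (np.float64(-26.890890073542078), array([520.4,  23.6,  42.4]), np.int64(621))
[0.6 0.2 0.3]
```

```bash
python3 -m creep '[[0,1.5,0.5,0,0,0,0],[0,3,0.5,0,0,0,0],[0,4.5,0.5,0,0,0,0],[0,6,0.5,0,0,0,0],[0,7,0.5,0,0,0,0],[0,8,0.5,0,0,0,0],[0,9,0.5,0,0,0,0],[0,10,0.5,0,0,0,0]]'
python3 -m creep '[[0,1,0,0,0,0,0],[0,2,0,0,0,0,0],[0,3,0,0,0,0,0],[0,4,0,0,0,0,0]]'
python3 - <<'E'
from look import *
light(); print(robot.state()["wrist_force"])
E
```

```text
t: 12.95
ee_pos: [512.0, 18.6, 52.4]
ee_rot: [2.315, 2.124, -0.001]
wrist_force: [-0.7, -0.3, -0.3]
width: 0.004
grip_force: 0.5
t: 13.35
ee_pos: [516.1, 18.2, 52.5]
ee_rot: [2.315, 2.123, -0.0]
wrist_force: [-1.3, -0.2, -0.8]
width: -0.002
grip_force: 0.5
centre [546.6  16.1] size [ 52.7 161.2] yaw -5.341491 face z 42.29894363787611 switch along x (np.float64(-18.570087351939552), array([528.9,  26.4,  42.4]), np.int64(379))
[-0.9 -0.3 -1.2]
```

```bash
python3 -m creep '[[0,1,0,0,0,0,0],[0,2,0,0,0,0,0],[0,3,0,0,0,0,0],[0,4,0,0,0,0,0],[0,4.5,0,0,0,0,0],[0,5,0,0,0,0,0]]'
python3 - <<'E'
from look import *
light(); print(robot.state()["wrist_force"])
E
python3 -m creep '[[0,0.5,0,0,0,0,0],[0,1,0,0,0,0,0],[0,1,0,0,0,0,0]]'
python3 - <<'E'
from look import *
light(); print(robot.state()["wrist_force"])
E
```

```text
t: 14.0
ee_pos: [521.1, 17.8, 52.5]
ee_rot: [2.315, 2.123, -0.0]
wrist_force: [-1.0, -0.5, -0.2]
width: 0.0
grip_force: 0.5
centre [546.8  16.4] size [ 52.6 161.7] yaw -5.6379323 face z 42.302500832637705 switch along x (np.float64(-13.723199871952136), array([533.9,  25.9,  42.4]), np.int64(372))
[-0.7 -0.7 -0.1]
t: 14.35
ee_pos: [522.2, 17.7, 52.5]
ee_rot: [2.314, 2.123, -0.0]
wrist_force: [-0.7, -1.5, -0.7]
width: -0.001
grip_force: 0.4
centre [546.4  16.2] size [ 52.8 161.1] yaw -5.4972854 face z 42.30788271182786 switch along x (np.float64(-12.323947407177489), array([535. ,  25.8,  42.4]), np.int64(367))
[-1.2 -1.1 -1.6]
```

```bash
python3 -m creep '[[0,0.5,0,0,0,0,0],[0,1,0,0,0,0,0],[0,1,0,0,0,0,0]]';python3 -m creep '[[0,0.5,0,0,0,0,0],[0,1,0,0,0,0,0],[0,1.5,0,0,0,0,0],[0,1.5,0,0,0,0,0]]'
python3 - <<'E'
from look import *
light(); print(robot.state()["wrist_force"])
E
```

```text
t: 14.7
ee_pos: [522.9, 17.7, 52.5]
ee_rot: [2.315, 2.124, -0.0]
wrist_force: [-2.1, 0.1, 0.9]
width: 0.005
grip_force: 1.0
t: 15.1
ee_pos: [524.8, 17.5, 52.5]
ee_rot: [2.314, 2.123, 0.0]
wrist_force: [-1.5, -0.3, 0.9]
width: -0.003
grip_force: 0.8
centre [548.9  15.9] size [ 53.3 161.1] yaw -5.2827086 face z 42.29804914026448 switch along x (np.float64(-12.521727290824158), array([537.3,  25.8,  42.3]), np.int64(375))
[-2.   0.4  0.2]
```

The light slid 2 mm while the switch stayed at its stop, so it is fully on. I back off and lift.

```bash
python3 -m creep '[[0,-3,0,0,0,0,0],[0,-4,-5,0,0,0,0],[0,-10,-40,0,0,0,0],[0,-15,-60,0,0,-8,0.3],[0,-20,-80,0,0,-16,0.6],[0,-25,-80,0,0,-24,0.8],[0,-25,-80,0,0,-32,0.8],[0,-25,-80,0,0,-40,0.8]]'
python3 -m creep '[[0,0,0,0,0,-8,0.8],[0,0,0,0,0,-16,0.8],[0,0,0,0,0,-24,0.8],[0,0,0,0,0,-32,0.8],[0,0,0,0,0,-40,0.8],[0,0,0,0,0,-48,0.8],[0,0,0,0,0,-48,0.8],[0,0,0,0,0,-48,0.8]]'
python3 - <<'E'
from look import *
C,yaw,zf,S,W,F=light()
d=np.array([np.cos(np.radians(yaw)),np.sin(np.radians(yaw))])
print(robot.state()["ee_pos"],rows([*(C-45*d),29],toolR(yaw)))
E
```

```text
t: 15.95
ee_pos: [500.1, 19.7, 133.5]
ee_rot: [1.44, 2.79, 0.001]
wrist_force: [-0.2, -0.2, -0.2]
width: 0.795
grip_force: 0.0
t: 16.75
ee_pos: [499.9, 19.7, 132.9]
ee_rot: [0.194, 3.134, -0.001]
wrist_force: [0.4, -1.1, -0.1]
width: 0.8
grip_force: 0.0
centre [538.6  16.4] size [ 52.4 140.5] yaw -4.741951 face z 42.39169625451947 switch along x (np.float64(-3.367414368343018), array([535.2,  17. ,  42.4]), np.int64(370))
[499.9  19.7 132.8] (array([  6.3,  -0.3, 103.8]), array([-0. ,  0.1, -2.3]))
```

```bash
python3 -m creep '[[-2,0,35,0,0,-2,0.8],[-4,0,70,0,0,-2,0.8],[-4,0,95,0,0,-2,0.8],[-4,0,104,0,0,-2,0.8],[-4,0,104,0,0,-2,0.8],[-4,0,104,0,0,-2,0.8]]' 60
python3 -m creep '[[0,0,0,0,0,0,0.4],[0,0,0,0,0,0,0.4],[0,0,0,0,0,0,0.4],[0,0,0,0,0,0,0.4],[0,0,0,0,0,0,0.4]]' 60
python3 - <<'E'
from look import *
# tray measure from top and scene: cork floor of middle place, guards, rim
for c in ("scene","top"):
    p=robot.read_camera(c); W=cloud(p)
    for s in robot.silhouettes("tray",p)[:1]:
        Q=W[s["pixels"]]; Q=Q[~np.isnan(Q[:,0])]; r=cv2.minAreaRect(Q[Q[:,2]<25][:,:2].astype(np.float32)); print(c,s["confidence"],r)
E
```

```text
t: 17.4
ee_pos: [504.4, 19.1, 29.4]
ee_rot: [0.136, 3.137, -0.001]
wrist_force: [0.8, 0.6, -0.2]
width: 0.799
grip_force: 0.0
t: 17.9
ee_pos: [505.0, 19.2, 30.2]
ee_rot: [0.135, 3.135, -0.001]
wrist_force: [-1.2, 0.1, 6.2]
width: 0.596
grip_force: 63.7
scene 0.9 ((531.1184692382812, 357.27294921875), (342.6649169921875, 196.32862854003906), 82.1648178100586)
top 0.78 ((529.4635009765625, 362.50848388671875), (341.75482177734375, 190.80601501464844), 82.25994110107422)
```

```bash
python3 -m creep '[[0,0,-10,0,0,0,0.4],[0,0,-40,0,0,0,0.4],[0,0,-85,0,0,0,0.4],[0,40,-130,0,0,0,0.4],[2,85,-170,0,0,0,0.4],[4,130,-190,0,0,0,0.4],[5,175,-195,0,0,0,0.4],[5,200,-195,0,0,0,0.4]]' 60
python3 -m creep '[[0,0,0,0,0,-2,0.4],[0,0,0,0,0,-2,0.4],[0,0,0,0,0,-2,0.4]]'
python3 - <<'E'
from look import *
print(robot.state()["ee_pos"],robot.state()["wrist_force"])
p=robot.read_camera("wrist"); save(p,"w5.png"); W=fish(p); np.save("w5.npy",W); np.save("f5.npy",p["frame"])
for t in ("tray","teether","brush"):
  for s in robot.silhouettes(t,p)[:1]:
    Q=W[s["pixels"]]; Q=Q[~np.isnan(Q[:,0])]; print(t,s["confidence"],s["position"],cv2.minAreaRect(Q[Q[:,2]<45][:,:2].astype(np.float32)),np.median(Q,0))
near=(np.hypot(W[:,:,0]-580,W[:,:,1]-350)<75)
G=W[near&(W[:,:,2]>25)&(W[:,:,2]<60)]; print(len(G))
top=G[G[:,2]>np.percentile(G[:,2],98)-5]
cuty=350-0.135*(top[:,0]-580)
for g in (top[top[:,1]>cuty],top[top[:,1]<=cuty]): print(len(g),np.median(g,0),cv2.minAreaRect(g[:,:2].astype(np.float32)))
E
```

```text
t: 18.9
ee_pos: [516.1, 221.6, 226.4]
ee_rot: [0.134, 3.135, 0.002]
wrist_force: [1.1, -0.3, -3.6]
width: 0.598
grip_force: 64.0
t: 19.2
ee_pos: [515.1, 218.5, 223.4]
ee_rot: [-0.082, -3.14, 0.002]
wrist_force: [-0.5, 0.7, -2.6]
width: 0.598
grip_force: 64.3
[515.1 218.5 223.4] [-0.5  0.7 -2.6]
tray 0.76 [435.9, 167.3] ((533.9638061523438, 366.482177734375), (358.7309265136719, 201.46607971191406), 82.3094711303711) [504.  355.6   7. ]
teether 0.73 [515.5, 203.5] ((545.9634399414062, 452.6806640625), (129.15928649902344, 70.89824676513672), 11.53255558013916) [555.8 461.5  21.8]
1266
382 [581.3 387.2  42.1] ((584.3582763671875, 387.4958190917969), (9.165580749511719, 69.82977294921875), 82.03833770751953)
398 [568.8 316.7  42.2] ((572.887939453125, 316.9158630371094), (9.254682540893555, 67.27587127685547), 82.04043579101562)
```

View pics/w5.png

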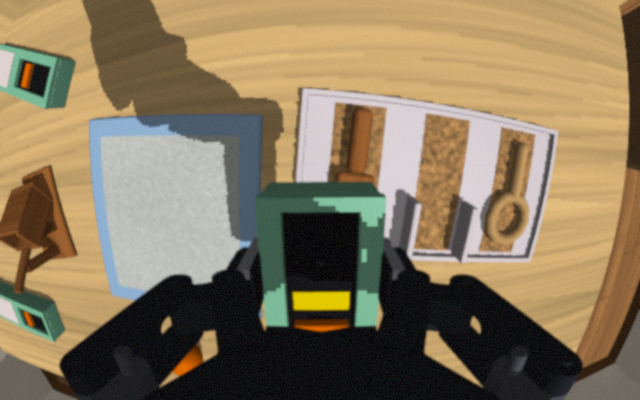

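The switch is on, with the yellow patch at (321,300). The guards show at (402,230) and (462,230), and the empty cork place is between them. I move over it and take a close look before lowering.

```bash
python3 - <<'E'
from h import *
yaw=-8; d=np.array([np.cos(np.radians(yaw)),np.sin(np.radians(yaw))])
print(rows([*(np.array([529.1,359.2])-44.3*d),115],toolR(yaw)))
E
```

```text
(array([ 38.2, 145.6, 108.3]), array([-0., -0.,  5.]))
```

```bash
python3 -m creep '[[10,35,5,0,0,1,0.4],[20,75,15,0,0,2,0.4],[30,115,30,0,0,4,0.4],[38,144,60,0,0,5,0.4],[38,145,90,0,0,5,0.4],[38,145,108,0,0,5,0.4],[38,145,108,0,0,5,0.4],[38,145,108,0,0,5,0.4]]' 60
python3 -m creep '[[0,0,0,0,0,0,0.4],[0,0,0,0,0,0,0.4]]'
cat > fit.py <<'E'
from h import *
np.set_printoptions(precision=2,suppress=True)
s=robot.state(); print(s["ee_pos"],s["wrist_force"])
for cam in ("wrist","scene","top"):
    p=robot.read_camera(cam)
    W=fish(p) if cam=="wrist" else cloud(p); F=p["frame"].astype(int)
    if cam=="wrist": save(p,"w6.png")
    near=np.hypot(W[:,:,0]-575,W[:,:,1]-352)<75
    G=W[near&(W[:,:,2]>36)&(W[:,:,2]<50)&(abs(F[:,:,0]-F[:,:,1])<30)]
    cut=352-0.14*(G[:,0]-578)
    for n,g in (("L",G[G[:,1]>cut+20]),("R",G[G[:,1]<cut-20])):
        if len(g)>8: print(cam,n,len(g),cv2.minAreaRect(g[:,:2].astype(np.float32)),g[:,2].mean())
    m=(np.hypot(W[:,:,0]-529,W[:,:,1]-359)<130)&(F[:,:,1]>F[:,:,0]+20)&(F[:,:,1]>60)&(W[:,:,2]>20)
    Q=W[m]; 
    if len(Q)>30:
        z=np.percentile(Q[:,2],85); Q=Q[abs(Q[:,2]-z)<4]; print(cam,"light",len(Q),z,cv2.minAreaRect(Q[:,:2].astype(np.float32)))
E
python3 fit.py
```

```text
t: 20.2
ee_pos: [485.6, 365.2, 115.6]
ee_rot: [-0.219, -3.134, 0.001]
wrist_force: [0.2, -0.2, -2.8]
width: 0.595
grip_force: 64.5
t: 20.4
ee_pos: [486.5, 365.9, 117.0]
ee_rot: [0.218, 3.131, 0.002]
wrist_force: [0.2, -0.3, -3.4]
width: 0.594
grip_force: 64.5
[486.5  365.87 117.  ] [ 0.17 -0.26 -3.41]
wrist light 7429 129.78759099959885 ((482.465087890625, 365.6775817871094), (52.24363708496094, 64.58135223388672), 82.40921020507812)
scene L 49 ((596.4640502929688, 384.2464904785156), (9.281535148620605, 48.02560043334961), 82.1456298828125) 41.06548996574371
scene R 70 ((575.5457153320312, 314.8869934082031), (9.280133247375488, 70.6851806640625), 81.77503204345703) 41.259304787277756
scene light 193 130.29802378659082 ((532.3226928710938, 356.33453369140625), (51.78495788574219, 161.51522827148438), 81.6104965209961)
top R 47 ((574.72412109375, 319.5035095214844), (8.548452377319336, 68.17251586914062), 82.80135345458984) 41.25431665326148
top light 110 132.19121090248944 ((528.8491821289062, 360.2138366699219), (52.021793365478516, 157.16543579101562), 83.69425201416016)
```

View pics/w6.png

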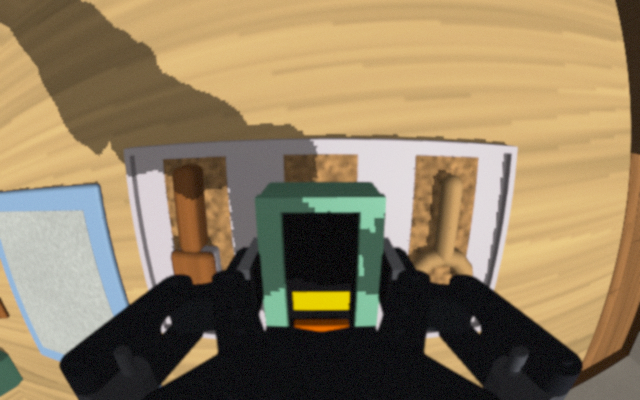

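The light is lined up with the cork place: cork columns 284–357, light columns 257–385, both centred near 320. I lower it between the guards.

```bash
python3 -m creep '[[0,1,15,0,0,0,0.4],[0,1,30,0,0,0,0.4],[0,1,45,0,0,0,0.4],[0,1,60,0,0,0,0.4],[0,1,72,0,0,0,0.4],[0,1,82,0,0,0,0.4],[0,1,87,0,0,0,0.4],[0,1,87,0,0,0,0.4]]'
python3 -m creep '[[0,0,1.5,0,0,0,0.4],[0,0,2.5,0,0,0,0.4],[0,0,2.5,0,0,0,0.4]]'
```

```text
t: 21.35
ee_pos: [485.2, 366.4, 27.8]
ee_rot: [-0.217, -3.134, 0.002]
wrist_force: [-1.1, -0.3, -3.9]
width: 0.593
grip_force: 64.5
t: 21.65
ee_pos: [486.0, 366.9, 26.4]
ee_rot: [0.217, 3.133, 0.0]
wrist_force: [-0.3, -0.9, -2.1]
width: 0.595
grip_force: 64.8
```

```bash
python3 -m creep '[[0,0,0.7,0,0,0,0.4],[0,0,1,0,0,0,0.4]]'; python3 -m creep '[[0,0,0.7,0,0,0,0.4],[0,0,1,0,0,0,0.4]]'; sed -i 's/w6.png/w7.png/' fit.py; python3 fit.py
```

```text
t: 21.85
ee_pos: [486.0, 367.0, 26.2]
ee_rot: [0.217, 3.132, 0.0]
wrist_force: [-2.3, -1.0, 8.4]
width: 0.6
grip_force: 65.8
t: 22.05
ee_pos: [485.9, 366.9, 26.2]
ee_rot: [0.217, 3.132, 0.0]
wrist_force: [-4.9, -3.0, 15.6]
width: 0.598
grip_force: 66.6
[485.95 366.93  26.19] [-4.92 -3.   15.65]
wrist light 7458 39.01200325161338 ((481.7563171386719, 366.8394775390625), (52.219825744628906, 64.38729095458984), 82.44987487792969)
scene L 118 ((568.2615966796875, 383.3185119628906), (19.384971618652344, 104.85762023925781), 82.91583251953125) 40.350316894857116
scene R 127 ((556.713134765625, 323.9179382324219), (21.610904693603516, 110.83531188964844), 82.18067932128906) 40.12882468239452
scene light 161 40.09886524810729 ((532.69140625, 357.97869873046875), (53.01011276245117, 157.5523681640625), 81.68612670898438)
top L 76 ((578.3706665039062, 383.9696044921875), (23.530445098876953, 78.01829528808594), 81.46029663085938) 40.58559480634417
top R 47 ((574.494873046875, 319.3226318359375), (8.409296035766602, 67.54454803466797), 83.42926788330078) 42.09433386854244
top light 104 41.84613642535332 ((529.4595947265625, 362.536376953125), (52.71187973022461, 158.54428100585938), 81.8884048461914)
```

On the floor and centred within about 1 mm. I release and lift straight up.

```bash
python3 -m creep '[[0,0,0,0,0,0,0.72],[0,0,0,0,0,0,0.75],[0,0,0,0,0,0,0.75],[0,0,-10,0,0,0,0.75],[0,0,-30,0,0,0,0.75],[0,0,-70,0,0,0,0.75],[0,0,-110,0,0,0,0.75],[0,0,-150,0,0,0,0.75]]' 
python3 -m creep '[[40,0,-20,0,0,0,0.75],[80,0,-40,0,0,0,0.75],[80,0,-40,0,0,0,0.75]]'
python3 - <<'E'
from look import *
print(robot.state()["ee_pos"],robot.state()["width"]); C,yaw,zf,S,W,F=light("w8.png",25,48,(530,360))
near=np.hypot(W[:,:,0]-575,W[:,:,1]-352)<75
G=W[near&(W[:,:,2]>41)&(W[:,:,2]<50)&(abs(F[:,:,0]-F[:,:,1])<30)]; cut=352-0.14*(G[:,0]-578)
for g in (G[G[:,1]>cut+20],G[G[:,1]<cut-20]): print(len(g),cv2.minAreaRect(g[:,:2].astype(np.float32)))
E
```

```text
t: 23.0
ee_pos: [485.3, 366.5, 175.9]
ee_rot: [0.217, 3.134, -0.001]
wrist_force: [0.3, 0.1, 0.6]
width: 0.752
grip_force: 0.0
t: 23.3
ee_pos: [403.3, 378.9, 217.4]
ee_rot: [0.212, 3.133, 0.003]
wrist_force: [1.1, 0.2, -0.1]
width: 0.751
grip_force: 0.0
[403.3 378.9 217.4] 0.7507883450889578
centre [516.2 362.2] size [ 52.3 133.6] yaw -7.464098 face z 38.318918163851265 switch along x (np.float64(-2.883213545140643), array([511.8, 350.9,  37.2]), np.int64(298))
114 ((565.0804443359375, 390.8274230957031), (7.716746807098389, 32.28818130493164), 79.75737762451172)
122 ((555.0208129882812, 319.9106750488281), (7.254327297210693, 30.637052536010742), 79.72181701660156)
```

View pics/w8.png

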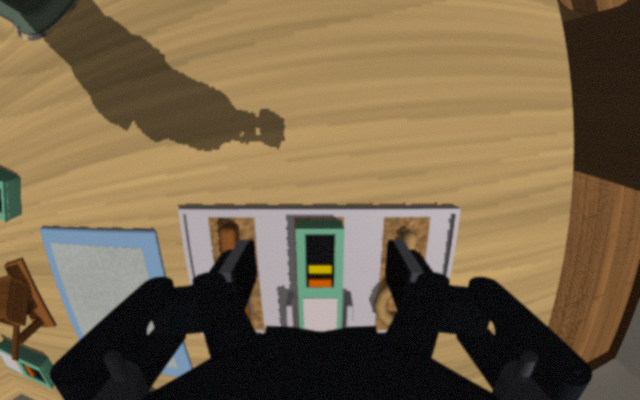

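The light lies flat and switch up between the guards at (286,298) and (350,298). The yellow patch shows at (320,269), and the brush and teether are unmoved. Handing in.

```bash
python3 -c "
from rig import robot; print(robot.close_job())"
```

```text
the job is handed in; nothing more can be done
None
```

The night-light is switched fully on and lies flat, switch up, in the tray's middle place between the guards, centred to about 1 mm; the job was handed in at about 23 s, with the teether, brush and ball left alone.

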